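# Settle the rocking pot stand in its drip tray

## Robot

A 6-joint arm with a two-finger parallel gripper is mounted at the origin on the work surface. World frame = base frame: x ahead of the robot, y to its left, z up, the work surface at z = 0. Lengths are in mm, angles in rad, forces in N, time in s.
With the tool pointing down it reaches from about 300 to 775 mm from the base axis. Payload 14.6 kg.
Tool frame: the origin (TCP) lies on the mounting face of the last link; the fingertips stand 199 mm ahead of it and the grasp point (between the pads) lies 180 mm ahead of it; z points along the fingers, y is the line along which they close (so a half turn about z gives the same grasp; the last joint's range is limited). The gripper opens to 94 mm and grips with 3 to 60 N. Pads are 16 mm wide; open, the fingers measure 119 mm over their backs; the gripper's body (75 mm by 177 mm) begins 78 mm behind the grasp point.
Start: joints at [-1.384, 0.3, 1.521, -0, 1.321, -0.067], TCP at [138.09, -532.374, 404.646] pointing down, gripper open.
Joint ranges: [-3.03, 3.03], [-0.79, 2.21], [0.23, 2.52], [-1.04, 4.18], [0, 3.07], [-2.55, 2.55]. Speed limits (rad/s): [2.22, 2.22, 2.57, 3.14, 3.14, 3.14].

## Interface

Orientations are given as [roll, pitch, yaw] about the fixed x, y, z axes, in that order (R = Rz(yaw) Ry(pitch) Rx(roll)).
In Python, from cell import manip gives the robot as it stands. The module is installed in compiled form; this text tells all that it offers.
- The arm moves only by the shell command python3 -m creep 'ROWS' [FORCE]. ROWS is a JSON object of lists of equal length, an entry for each row: "slide": the shift along the world's x, y, z in cm, a list of three; "turn": the turn about the world's z in rad; "claw": the opening, from 0 (shut) to 1 (fully open). A call has 1 to 8 rows; each row shifts and turns the commanded pose from where the row before left it; what a row does not reach is not made up. A row lasts 1/8 s, in which the tool goes at most 62.5 mm and 10.7 degrees, less where a joint would pass 70% of its speed; a pose out of reach is approached as far as the arm can. A call with a gripper value outside its range is refused whole. The fingers move at their own pace and stop on an object; FORCE is the grip in N (left out, the last holds). Time passes only in rows, so rows that do not move let the fingers close. It gives the time, the measured TCP pose, the force, the opening and the grip force at its end, in the units of the state.
- manip.read_state(): the state, without advancing time (a new reading comes with each control period).
- manip.camera(name): name is "scene" or "top" or "wrist"; returns (picture, depth): 384x512x3 uint8, red, green, blue; 384x512 float32, mm along the optical axis (not along the pixel's ray), 0 where there is no reading.
- manip.calibration(name): a dict with "intrinsics" (3x3 intrinsics, pixels), "pose" (4x4, takes a point from camera to world coordinates). Camera axes: x right, y up, looking along -z (the intrinsics and any distortion apply to the point x, -y, -z); pixel columns grow to the right and rows downward; lengths in mm; the calibration is good to about 2 mm. A picture is of the moment at which its call begins: read the wrist's pose just before it. calibration takes no time and is no camera call; for the wrist camera it gives the pose at the moment of the call.
- manip.sign_off(): hands the job in; it is judged then, once.
Trained networks look in the newest picture that a camera, given by its name, has taken for a name from the list of things; names that differ only in an ending like _2 or _b are one class to them, and where a whole thing is asked for, a point or a joint stands for the part that bears it (a point fixed in the world has none). Each returns a list of dicts, best first, with "score" (0 to 1); they miss things now and then, are a little off and sometimes report something else, mostly with a low value. They report only what shows in the picture. A call takes as long as a camera call.
- manip.cut_out(query, camera): "mask" (384x512 bool, what is visible of it) and "position" ([column, row] in pixels, amid what is visible of it).
The state is a dict: "clock": time; "joints": joint angles; "qd": joint speeds; "effort": joint torques, N m; "eef_pos": TCP position; "eef_rot": TCP orientation; "wrist_force": force on the tool from outside, world axes, zero at the start; "moment": the same for the moment, N m; "finger_gap": finger opening in mm; "finger_force": force on a finger pad.
Only numpy, scipy, OpenCV 4.12 (cv2) and the standard library are available. Lean on these libraries where they do the work, as an engineer would, in place of code of your own. Each camera call takes 0.05 s, during which the arm holds its last target. There are 200 camera calls.

## Task

On the kitchen worktop two pot stands stand in round drip trays. The one with the orange bar rocks, because two of its feet are perched on the raised rib across its tray: turn it within its tray, without lifting it out, until all four feet are down on the tray floor and it stands level and steady, then let go. Do not tip it over, and leave the blue-barred stand and the yellow lidded tub where they are.

Things in the scene. Friction and masses are not known exactly. Their poses are not given: they have to be found in the camera images.
- stand: Loose steel pot stand, 0.6 kg: ring, radius 85 mm, on four legs with 18 mm round feet under it at its own +x, +y, -x, -y. Orange bar along x across the middle, 164 long, 20 wide, 48 to 62 mm above the feet; ring open beside its middle (thin wires at x = +-50). Orange tab at +y. Origin: centre, at foot level; z up. At first the +x and -x feet are on the rib (within 9 deg), leaning 5 deg.
- tray: Fixed round white drip tray under the orange-barred stand, 224 mm across, rim 16 high, floor 4 thick, inside radius 101. A grey rib 196 long, 28 wide, its top 12 mm above the origin, crosses the centre along the tray's x. Feet clear it once the stand's x and y are over 20 deg from the rib's line, either way round; 45 is the middle. Origin: centre of underside; z up.
- stand2: The other pot stand, same shape and size but with a blue bar and tab, loose, already level with all feet on the floor of its own like tray (not listed). To be left alone. Origin and axes as for the orange one.
- tub: Loose lidded round food tub, yellow with a white lid, 106 mm across the lid, 70 mm high, between the two trays. To be left alone. Origin: centre of its underside.

How it is judged:
By the outcome, as a careful person would: the job done as asked, in the order asked, and still so for the second after the job is handed in, with the robot touching nothing.
It also fails if it takes over 32 s, if anything falls off the work surface, if the arm or the gripper's body presses on something with over 40 N, if the wrist force passes 120 N, or if a joint passes its speed limit or range.

## Working session

There is one attempt and no reset: what is moved stays moved. The work goes in short steps, Python scripts to look and compute and a shell command to move; the robot and the scene stay as the last step left them, time stands still between calls to the robot, and variables do not carry over. Pictures are saved under pics/ and viewed, at most 10 in all, crops included, and the job is handed in when it is done.

```bash
mkdir -p pics; cat > h.py <<'E'
import numpy as np, cv2
from cell import manip
def pts(cam):
    img,d=manip.camera(cam); c=manip.calibration(cam); K=np.array(c["intrinsics"]); P=np.array(c["pose"])
    v,u=np.mgrid[0:384,0:512]
    X=np.stack([(u-K[0,2])/K[0,0]*d,-(v-K[1,2])/K[1,1]*d,-d],-1)
    W=X@P[:3,:3].T+P[:3,3]; W[d==0]=np.nan
    return img,W,c
def save(n,img): cv2.imwrite(f"pics/{n}.png",cv2.cvtColor(img,cv2.COLOR_RGB2BGR))
E
python3 - <<'E'
from h import *
img,W,c=pts("top"); np.savez("top.npz",img=img,W=W)
print(manip.calibration("top").keys(), manip.read_state())
for q in ["stand","tray","tub","stand2"]:
    for r in manip.cut_out(q,"top"):
        m=r["mask"]; print(q,r["score"],r["position"],m.sum(),np.nanmedian(W[m],0))
save("top",img)
img2,W2,_=pts("scene"); save("scene",img2)
save("both",np.hstack([img,img2])[:, :][::1]) if 0 else None
E
```

```text
dict_keys(['intrinsics', 'pose']) {'clock': 0.05, 'joints': array([-1.38359942e+00,  3.00464305e-01,  1.52160423e+00,  3.08548561e-05,
        1.32072837e+00, -6.66003000e-02]), 'qd': array([-0.00049006, -0.0005126 ,  0.00086901, -0.00133437, -0.0002721 ,
       -0.00018001]), 'effort': array([ 2.61737019e-03, -5.33208704e+01, -3.53709447e+01,  7.11204624e-02,
        2.35387188e-02, -6.24814334e-05]), 'eef_pos': array([ 138.08616112, -532.34120287,  404.08013233]), 'eef_rot': array([-3.14039306e+00, -1.09963660e-04,  2.53789484e-01]), 'wrist_force': array([ 0.2718003 , -0.02614788, -0.16095126]), 'moment': array([0.00575988, 0.02474221, 0.02853647]), 'finger_force': 0.0, 'finger_gap': 94.34903546710026}
stand 0.66 [377.3, 173.1] 2356 [ 584.2293357  -259.54318005   63.51674464]
stand 0.65 [146.5, 203.8] 2288 [525.45641363 226.97617528  71.81025626]
tray 0.73 [158.5, 203.7] 5536 [519.53199074 207.36431953   5.4634416 ]
tub 0.57 [248.1, 132.9] 1899 [662.76775262  17.38531882  70.25097873]
stand2 0.66 [377.3, 173.1] 2356 [ 584.2293357  -259.54318005   63.51674464]
stand2 0.65 [146.5, 203.8] 2288 [525.45641363 226.97617528  71.81025626]
```

View pics/top.png

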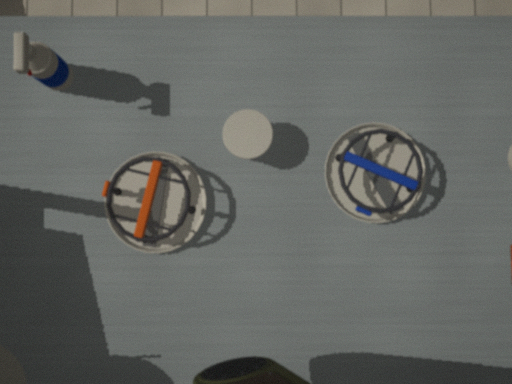

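View pics/scene.png

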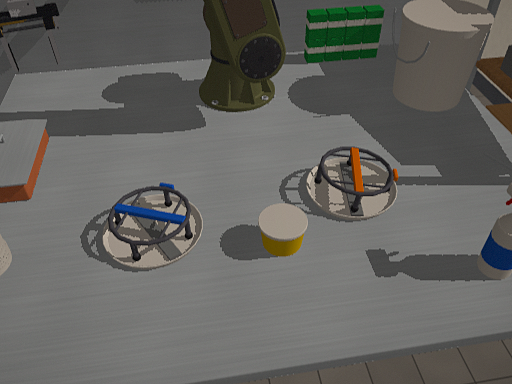

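The orange stand is on the left in the top view: bar from (157,162) to (141,236), tab at (107,188). The blue stand is at (377,173) and the tub at (248,133). Next I'll measure the bar, tray and rib.

```bash
python3 - <<'E'
from h import *
z=np.load("top.npz"); img=z["img"]; W=z["W"]
i=img.astype(int); o=(i[...,0]>130)&(i[...,0]-i[...,2]>70)&(i[...,1]<140)
o[:, :90]=0;o[:, 215:]=0;o[:140]=0;o[260:]=0
n,l,s,cen=cv2.connectedComponentsWithStats(o.astype(np.uint8))
for k in range(1,n):
    if s[k,4]<15: continue
    p=W[l==k]; p=p[~np.isnan(p[:,0])]; p=p[p[:,2]>45]
    r=cv2.minAreaRect(p[:,:2].astype(np.float32)); 
    print(k,s[k],cen[k],np.median(p,0),r)
    q=p-p.mean(0); w=np.linalg.svd(q[:,:2],full_matrices=False)[2][0]
    print("axis deg",np.degrees(np.arctan2(w[1],w[0]))%180, "mid", [(np.percentile(p[:,j],1)+np.percentile(p[:,j],99))/2 for j in range(3)])
# tray: white pixels z<25
m=(W[...,2]<24)&(W[...,2]>11)&(i.min(2)>120)
m[:, :90]=0;m[:,215:]=0;m[:140]=0;m[260:]=0
p=W[m][:,:2]; 
from scipy.optimize import least_squares
f=least_squares(lambda q:np.hypot(p[:,0]-q[0],p[:,1]-q[1])-106,[520,207],loss="soft_l1",f_scale=2)
print("tray",f.x,len(p),np.std(f.fun))
save("crop",cv2.resize(img[145:260,95:215],None,fx=5,fy=5,interpolation=cv2.INTER_CUBIC))
E
```

```text
1 [134 161  26  76 625] [146.5904 198.536 ] [527.65314939 225.3768966   73.66992435] ((528.0155029296875, 225.66510009765625), (18.08988380432129, 160.65869140625), 75.97109985351562)
axis deg 165.91286091836162 mid [np.float64(528.1550876510288), np.float64(225.5971950559209), np.float64(73.61885533904646)]
2 [102 181   6  15  46] [104.5        188.23913043] [550.39936407 315.57100255  64.72617258] ((550.5185546875, 315.4307861328125), (6.821050643920898, 30.954896926879883), 72.9462890625)
axis deg 165.16008801492373 mid [np.float64(550.5438115972595), np.float64(315.44019329283776), np.float64(64.28504893916947)]
tray [523.69704624 217.26718998] 120 4.859835236107423
```

View pics/crop.png

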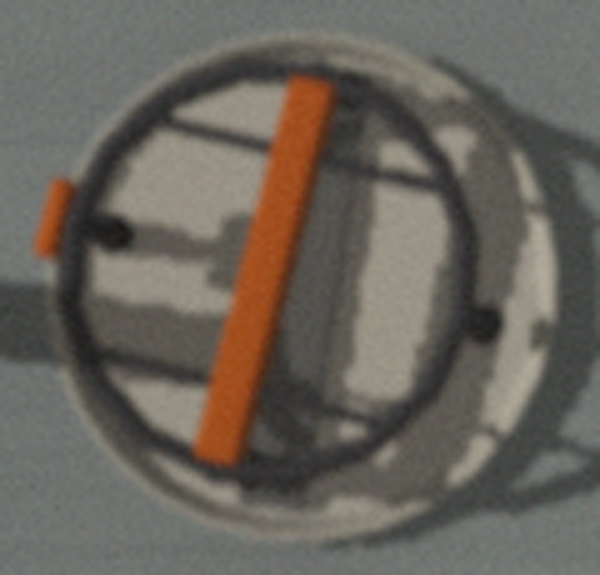

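The bar's centre is at about (528, 225.6), its top at z≈74 and its axis at -14°. The crop shows the rib to the right of the bar, running from about (365,110) to (310,440), roughly parallel to it. Next I'll move above the stand and check from closer.

```bash
python3 -m creep '{"slide":[[4.2,4.2,0],[4.2,4.2,0],[4.2,4.2,0],[4.2,4.2,0],[4.2,4.2,0],[4.2,4.2,0],[4.2,4.2,0],[4.2,4.2,0]],"turn":[0,0,0,-0.1,-0.1,-0.1,-0.1,-0.1],"claw":[1,1,1,1,1,1,1,1]}' 25
python3 -m creep '{"slide":[[0.6,5.2,0],[0.6,5.2,0],[0.6,5.2,0],[0.6,5.2,0],[0.6,5.2,0],[0.6,5.2,0],[0.6,5.2,0],[0.6,4.0,0]],"turn":[0,0,0,0,0,0,0,0],"claw":[1,1,1,1,1,1,1,1]}'
```

```text
clock: 1.3
eef_pos: [475.2, -194.7, 404.8]
eef_rot: [3.141, -0.0, -0.25]
wrist_force: [1.3, -0.7, 0.5]
finger_gap: 94.1
finger_force: 0.0
clock: 2.3
eef_pos: [521.9, 209.7, 404.6]
eef_rot: [-3.141, -0.0, -0.245]
wrist_force: [0.8, -0.6, -0.3]
finger_gap: 93.6
finger_force: 0.0
```

```bash
python3 - <<'E'
from h import *
img,W,c=pts("wrist"); save("w1",img)
i=img.astype(int); o=(i[...,0]>100)&(i[...,0]-i[...,2]>60)&(i[...,1]<150)
n,l,s,cen=cv2.connectedComponentsWithStats(o.astype(np.uint8))
print(manip.read_state()["eef_pos"])
for k in range(1,n):
    if s[k,4]<60: continue
    p=W[l==k]; p=p[~np.isnan(p[:,0])]; p=p[p[:,2]>45]
    if len(p)<30: continue
    r=cv2.minAreaRect(p[:,:2].astype(np.float32)); 
    print(k,s[k],cen[k],np.median(p,0),r)
E
```

```text
[522.05592867 212.80751114 404.3561837 ]
1 [361   0  47  38 718] [378.62116992  19.74373259] [642.59173709  65.2411863   48.6481904 ] ((638.6803588867188, 60.33482360839844), (41.70499038696289, 5.41248893737793), 35.249088287353516)
2 [ 227   93   23  164 3306] [238.5214761  172.43799153] [536.63835607 227.68707398  72.41062847] ((528.2059936523438, 229.88583374023438), (20.282970428466797, 163.604736328125), 75.88761138916016)
3 [142 161  12  34 300] [147.06666667 177.18666667] [551.6404435  318.44090951  63.51196799] ((551.2145385742188, 319.12152099609375), (9.676250457763672, 32.702056884765625), 77.00814819335938)
```

View pics/w1.png

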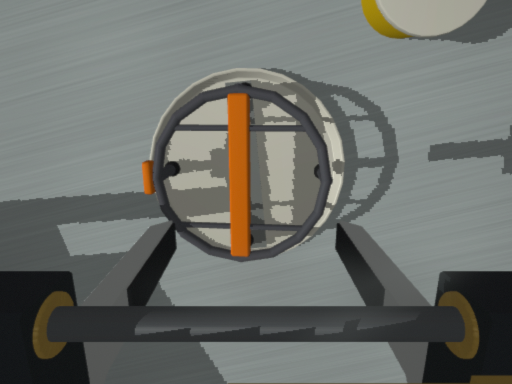

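```bash
python3 - <<'E'
from h import *
from scipy.optimize import least_squares
print(manip.read_state()["eef_pos"])
for cam in ("wrist","top"):
    c=manip.calibration(cam); img,W,_=pts(cam)
    K=np.array(c["intrinsics"]); P=np.array(c["pose"])
    for r in manip.cut_out("tray",cam):
        h=cv2.findContours(r["mask"].astype(np.uint8),0,1)[0]; h=cv2.convexHull(np.vstack(h))[:,0].astype(float)
        d=np.c_[(h[:,0]-K[0,2])/K[0,0],-(h[:,1]-K[1,2])/K[1,1],-np.ones(len(h))]@P[:3,:3].T
        p=P[:3,3]+d*((14-P[2,3])/d[:,2])[:,None]
        f=least_squares(lambda q:np.hypot(p[:,0]-q[0],p[:,1]-q[1])-q[2],[525,220,112],loss="soft_l1",f_scale=2)
        print(cam,r["score"],r["position"],f.x,np.abs(f.fun).mean())
    i=img.astype(int); o=(i[...,0]>100)&(i[...,0]-i[...,2]>60)&(i[...,1]<150)&(abs(W[...,1]-227)<60)&(abs(W[...,0]-528)<100)&(W[...,2]>55)
    print("bar",cv2.minAreaRect(W[o][:,:2].astype(np.float32)))
print(manip.read_state()["eef_pos"])
E
```

```text
[522.05592867 212.80751114 404.3561837 ]
wrist 0.87 [257.9, 160.2] [528.32356559 218.4055976  108.53778942] 2.1718192288889737
bar ((528.3641967773438, 224.2515869140625), (20.121599197387695, 163.103271484375), 75.91495513916016)
top 0.93 [182.3, 202.7] [523.82226068 219.24040677 111.04947814] 0.6670892562785685
bar ((561.2738647460938, 205.86221313476562), (94.50421142578125, 45.636322021484375), 20.727415084838867)
[522.05976631 207.17690258 404.49785843]
```

```bash
python3 -m creep '{"slide":[[0.22,0.67,0],[0.22,0.66,-1.7],[0,0,-3],[0,0,-3],[0,0,-3],[0,0,-3],[0,0,-2],[0,0,0]],"turn":[0,0,0,0,0,0,0,0],"claw":[1,1,1,1,1,1,1,1]}' 25
python3 -m creep '{"slide":[[0,0,0],[0,0,0],[0,0,0],[0,0,0],[0,0,0],[0,0,0],[0,0,0],[0,0,0]],"turn":[0,0,0,0,0,0,0,0],"claw":[0.8,0.7,0.6,0.5,0.4,0.35,0.3,0.25]}' 25
```

```text
clock: 3.55
eef_pos: [526.1, 220.7, 245.5]
eef_rot: [3.14, 0.003, -0.247]
wrist_force: [-0.5, -0.5, -0.2]
finger_gap: 93.8
finger_force: 0.0
clock: 4.55
eef_pos: [526.5, 221.0, 247.7]
eef_rot: [-3.141, -0.0, -0.246]
wrist_force: [-0.7, 0.9, 2.1]
finger_gap: 24.2
finger_force: 0.5
```

Now I'll close fully and check from the scene camera.

```bash
python3 -m creep '{"slide":[[0,0,0],[0,0,0],[0,0,0],[0,0,0]],"turn":[0,0,0,0],"claw":[0.2,0.15,0.1,0.1]}' 25
python3 - <<'E'
from h import *
img,W,_=pts("scene"); save("s2",cv2.resize(img[110:240,270:430],None,fx=4,fy=4,interpolation=cv2.INTER_CUBIC))
E
```

```text
clock: 5.05
eef_pos: [526.5, 220.9, 247.7]
eef_rot: [-3.142, -0.0, -0.246]
wrist_force: [0.5, -0.4, 1.9]
finger_gap: 19.8
finger_force: 25.0
```

View pics/s2.png

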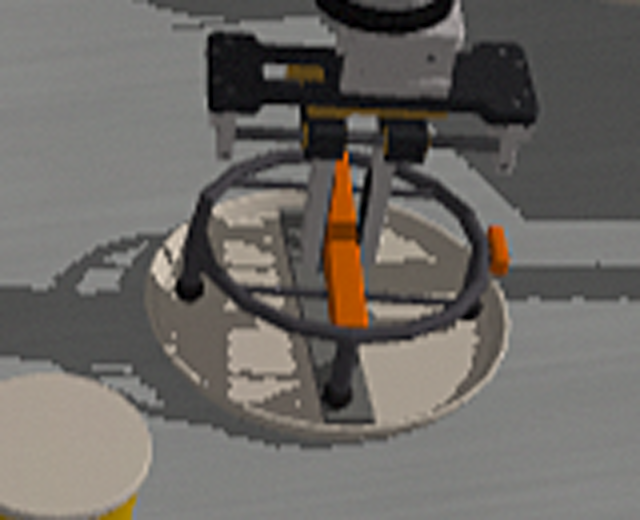

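The bar is gripped (gap 19.8 mm) with the front foot on the rib at (340,395). Next I'll turn the stand about 48° counter-clockwise.

```bash
python3 -m creep '{"slide":[[0,0,0],[0,0,0],[0,0,0],[0,0,0],[-0.05,-0.05,0],[-0.05,-0.05,0],[0,-0.05,0],[0,0,0]],"turn":[0.06,0.12,0.12,0.12,0.12,0.12,0.12,0.06],"claw":[0.1,0.1,0.1,0.1,0.1,0.1,0.1,0.1]}' 25
python3 -m creep '{"slide":[[0,0,0],[0,0,0]],"turn":[0,0],"claw":[0.1,0.1]}' 25
python3 - <<'E'
from h import *
img,W,_=pts("scene"); save("s3",cv2.resize(img[110:240,270:430],None,fx=4,fy=4,interpolation=cv2.INTER_CUBIC))
E
```

```text
clock: 6.1
eef_pos: [525.2, 219.3, 246.8]
eef_rot: [-3.141, 0.002, 0.597]
wrist_force: [0.4, -0.3, -5.0]
finger_gap: 19.6
finger_force: 25.0
clock: 6.35
eef_pos: [525.4, 219.4, 247.2]
eef_rot: [-3.141, 0.001, 0.592]
wrist_force: [-0.4, 0.2, -4.6]
finger_gap: 19.4
finger_force: 25.0
```

View pics/s3.png

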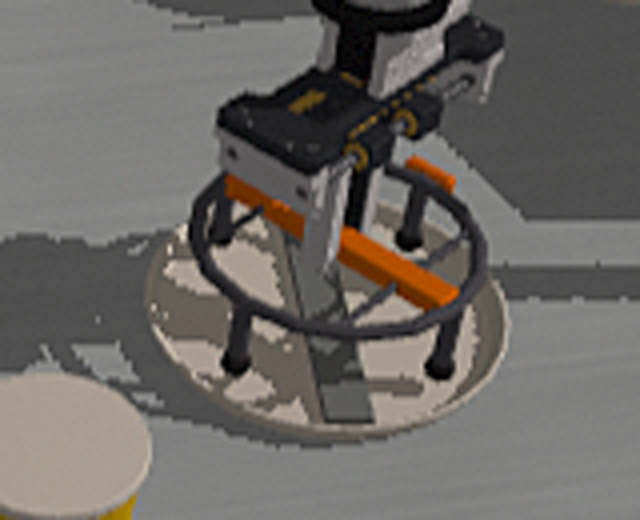

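The stand has turned and its feet are well clear of the rib at (235,360), (440,365), (220,235) and (410,240), but it hangs in the gripper. I'll lower it to the floor.

```bash
python3 -m creep '{"slide":[[0,0,-0.2],[0,0,-0.2],[0,0,-0.2],[0,0,-0.1],[0,0,0],[0,0,0]],"turn":[0,0,0,0,0,0],"claw":[0.1,0.1,0.1,0.1,0.1,0.1]}' 10
```

```text
clock: 7.15
eef_pos: [525.5, 219.4, 240.8]
eef_rot: [3.142, -0.0, 0.594]
wrist_force: [0.6, -1.6, -2.9]
finger_gap: 19.9
finger_force: 10.0
```

```bash
python3 -m creep '{"slide":[[0,0,-0.1],[0,0,0],[0,0,0],[0,0,0]],"turn":[0,0,0,0],"claw":[0.1,0.1,0.1,0.1]}' 3
python3 -m creep '{"slide":[[0,0,0],[0,0,0],[0,0,0],[0,0,0],[0,0,0],[0,0,0],[0,0,0],[0,0,0]],"turn":[0,0,0,0,0,0,0,0],"claw":[0.25,0.3,0.35,0.45,0.55,0.65,0.75,0.85]}' 3
python3 -m creep '{"slide":[[0,0,0],[0,0,1],[0,0,2],[0,0,3],[0,0,4],[0,0,4],[0,0,3],[0,0,0]],"turn":[0,0,0,0,0,0,0,0],"claw":[0.85,0.85,0.85,0.85,0.85,0.85,0.85,0.85]}'
python3 -m creep '{"slide":[[-2,-5,0],[-2,-5,0],[-2,-5,0],[0,0,0]],"turn":[0,0,0,0],"claw":[0.85,0.85,0.85,0.85]}'
python3 - <<'E'
from h import *
img,W,_=pts("scene"); a=img[100:240,60:430]; save("s4",cv2.resize(a,None,fx=2.1,fy=2.1,interpolation=cv2.INTER_CUBIC))
img,W,_=pts("top")
save("t4",img)
i=img.astype(int)
for n,o in (("or",(i[...,0]-i[...,2]>60)&(i[...,0]>110)),("bl",(i[...,2]-i[...,0]>60))):
    o=o&(W[...,2]>50)&(abs(W[...,0]-550)<120)&(abs(W[...,1])<350)&(abs(W[...,1])>120)
    k,l,s,_=cv2.connectedComponentsWithStats(o.astype(np.uint8))
    for j in range(1,k):
        if s[j,4]<25: continue
        p=W[l==j]; A=np.c_[p[:,:2]-p[:,:2].mean(0),np.ones(len(p))]
        print(n,s[j,4],p.mean(0),cv2.minAreaRect(p[:,:2].astype(np.float32)),"slopes",np.linalg.lstsq(A,p[:,2],rcond=None)[0])
# orange ring plane
m=(np.hypot(W[...,0]-525.5,W[...,1]-219.4)<95)&(W[...,2]>45)&(W[...,2]<85)
p=W[m]; A=np.c_[p[:,:2]-p[:,:2].mean(0),np.ones(len(p))]; print("ring",p.mean(0),np.linalg.lstsq(A,p[:,2],rcond=None)[0])
E
```

```text
clock: 7.65
eef_pos: [525.5, 219.5, 239.8]
eef_rot: [3.142, -0.0, 0.594]
wrist_force: [-1.1, -2.0, 2.2]
finger_gap: 20.1
finger_force: 3.0
clock: 8.65
eef_pos: [525.5, 219.4, 239.6]
eef_rot: [3.142, -0.0, 0.594]
wrist_force: [0.8, 0.3, 0.5]
finger_gap: 76.8
finger_force: 0.0
clock: 9.65
eef_pos: [525.3, 219.4, 412.6]
eef_rot: [3.14, -0.005, 0.594]
wrist_force: [0.3, 1.1, -0.4]
finger_gap: 80.0
finger_force: 0.0
clock: 10.15
eef_pos: [464.5, 67.3, 409.3]
eef_rot: [-3.141, 0.001, 0.591]
wrist_force: [-0.7, 1.1, 0.4]
finger_gap: 79.6
finger_force: 0.0
or 484 [548.32371165 234.40847463  69.61900952] ((525.7090454101562, 208.07247924804688), (177.392822265625, 48.018768310546875), 50.65009307861328) slopes [ 1.61395059 -2.85698566 69.61900952]
or 64 [473.49099768 296.36086974  65.80417315] ((473.63287353515625, 296.39788818359375), (32.456268310546875, 8.786437034606934), 34.4481201171875) slopes [-7.53721684e-02  5.54262362e-02  6.58041732e+01]
bl 678 [ 585.45705747 -262.47711785   65.89762628] ((585.9649658203125, -262.41839599609375), (162.94435119628906, 19.815542221069336), 65.9180908203125) slopes [3.33997435e-03 5.43986870e-04 6.58976263e+01]
bl 57 [ 501.58283083 -224.23821209   65.74362772] ((501.78662109375, -224.0421905517578), (30.646106719970703, 7.915555000305176), 66.24606323242188) slopes [-0.2130375   0.10010755 65.74362772]
ring [539.13530812 236.81528897  63.70818667] [3.24509578e-03 2.12694119e-03 6.37081867e+01]
```

View pics/s4.png

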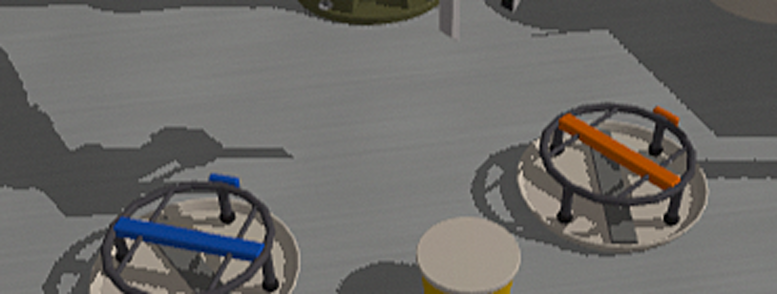

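View pics/t4.png

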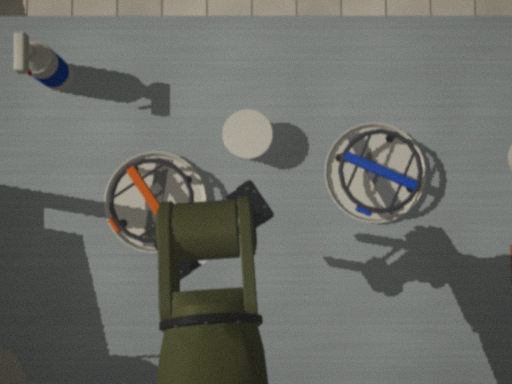

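The orange stand is level: its ring slopes about 0.2°, and its tab at z 65.8 mm matches the blue stand's 65.7. All four feet are on the floor clear of the rib, the blue stand and tub are where they were, and the robot touches nothing.

```bash
python3 -c "
from cell import manip
print(manip.sign_off())"
```

```text
the job is handed in; nothing more can be done
None
```

I turned the orange-barred stand about 48° in its tray; it now stands level with all four feet on the tray floor, released, with the blue-barred stand and the tub untouched, and the job was handed in at about 10 s.

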